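# Strainer on the mixing cup, then open the finish tin

### The arm

A 6-joint arm with a two-finger parallel gripper is mounted at the origin on the work surface. World frame = base frame: x ahead of the robot, y to its left, z up, the work surface at z = 0. Lengths are in m, angles in rad, forces in N, time in s.
With the tool pointing down it reaches from about 0.35 to 0.725 m from the base axis. Payload 6 kg.
Tool frame: the origin (TCP) lies between the finger pads; the fingertips stand ctrl.tip_reach ahead of it and the grasp point (between the pads) lies 8 mm behind it (ctrl.tip_reach is the distance from the TCP to the fingertips, in m); z points along the fingers, y is the line along which they close (so a half turn about z gives the same grasp; the last joint's range is limited). The gripper opens to 85 mm and grips with 20 to 120 N. Pads are 22 mm wide; open, the fingers measure 114 mm over their backs; the gripper's body (76 mm by 85 mm) begins 54 mm behind the grasp point. The pads swing forward as they close: fully open they stand 13 mm farther back than shut.
Start: joints at [1.467, 0.04, 0.085, 0, -1.615, -0.334], TCP at [0.254, 0.543, 0.242] pointing down, gripper open.
Joint ranges: [-2.56, 2.56], [-1.29, 2.01], [-1.08, 1.49], [-3.29, 1.98], [-2.81, -0.18], [-2.99, 2.99]. Speed limits (rad/s): [2.57, 2.57, 3.01, 3.14, 3.14, 3.14].

### API

Orientations are given as a unit quaternion [x, y, z, w].
In Python, from bench import get_state, optics, workorder, recognise, ctrl gives the robot as it stands.
- The arm moves only by the tool move_arm, never from a script. Its argument "series" is one flat list of numbers, 7 for each row, row after row: the turn, a rotation vector about the tool's x, y, z in rad, then the shift along the tool's x, y, z in m, then the opening, from 0 (shut) to 1 (fully open). In form: [ax, ay, az, tx, ty, tz, fingers, ax, ay, az, tx, ty, tz, fingers, ...]. A call has 1 to 5 rows; each row is the pose to reach, as a shift and turn from the pose commanded when the call began, along the tool's axes at that moment; what a row does not reach only later rows make up. A row lasts 1/10 s, in which the tool goes at most 50 mm and 8.59 degrees, less where a joint would pass 70% of its speed; a pose out of reach is approached as far as the arm can. A call with a gripper value outside its range is refused whole. The fingers move at their own pace and stop on an object; "grip_force" is the grip in N (left out, the last holds). Time passes only in rows, so rows that repeat a pose let the fingers close. It gives the time, the measured TCP pose, the force, the opening and the grip force at its end, in the units of the state.
- get_state(): the state, without advancing time (a new reading comes with each control period).
- optics.grab_frame(name): name is "scene" or "top"; returns a dict with "img" (420x560x3 uint8, red, green, blue), "depth" (420x560 float32, m along the optical axis (not along the pixel's ray), 0 where there is no reading), "vertical_fov" (degrees; the focal length in pixels is half the picture's height over the tangent of half this angle, whatever the lens; pixels are square), "cx", "cy" (the principal point, pixels), "rvec" (rotation vector, rad) and "tvec" (3), from world to camera coordinates, as OpenCV has them. Camera axes: x right, y down, z forward; pixel columns grow to the right and rows downward; lengths in m; the calibration is good to about 2 mm. A picture is of the moment at which its call begins.
- workorder.close_job(): hands the job in; it is judged then, once.
Trained networks look in a picture, given as the dict that the camera call returned (one of the last four; its "shot" number tells which), for a name from the list of things; names that differ only in an ending like _2 or _b are one class to them, and where a whole thing is asked for, a point or a joint stands for the part that bears it (a point fixed in the world has none). Each returns a list of dicts, best first, with "score" (0 to 1); they miss things now and then, are a little off and sometimes report something else, mostly with a low value. They report only what shows in the picture. A call takes as long as a camera call. They do not tell look-alikes from the thing itself.
- recognise(picture, target): "centre" ([x, y, z] in m, in world coordinates, good to about 4 mm: the middle of the surface that is visible of it).
The state is a dict: "time_s": time; "qpos": joint angles; "joint_velocities": joint speeds; "effort": joint torques, N m; "ee_pos": TCP position; "tool_rot": TCP orientation; "force": force on the tool from outside, world axes, zero at the start; "ft_torque": the same for the moment, N m; "opening": opening from 0.0 (shut) to 1.0 (fully open); "gripper_force": force on a finger pad.
Only numpy, scipy, OpenCV 4.12 (cv2) and the standard library are available. Lean on these libraries where they do the work, as an engineer would, in place of code of your own. Each camera call takes 0.05 s, during which the arm holds its last target. There are 200 camera calls.

### The job

Get ready to strain some wood finish: first set the strainer disc on the open steel mixing cup, so that its lip drops inside the mouth and it sits level, and let go of it. Then unscrew the tight cap of the square tin (counter-clockwise seen from above, about a fifth of a turn) while the wooden holder keeps the tin from turning, and once the thread lets go lift the cap straight off without pulling the tin up. Finish still holding the cap level in the gripper, a few centimetres straight above the tin's neck and touching nothing else; leave the cup standing and everything else on the bench where it is.

Things in the scene. Friction and masses are not known exactly. Their poses are not given: they have to be found in the camera images.
- strainer: Flat round steel disc with small dark holes, 94 mm across, 3 mm thick; round lip below (68 mm outside diameter, 8 mm deep); upright round wooden handle on its centre (18 mm diameter). Starts lip-down on the bench. Origin: centre of the lip's lower edge, z up the handle; disc underside at z = 8 mm, handle z = 11 to 47 mm. 120 g.
- cup: Open straight-sided round steel cup, no handle, 84 mm outside diameter, 85 mm tall, wall 3.5 mm (mouth 77 mm). Stands loose, 350 g. Origin: centre of its underside. With the strainer seated its disc rests on the rim and the strainer's origin is 77 mm above the cup's origin.
- cup_rim (a point): Centre of the cup's mouth, level with its rim, 85 mm above the bench.
- holder: Low plywood holder fixed to the bench, 95 mm square, 38 mm high; the tin stands in its square pocket (67 mm wide, floor 8 mm above the bench). It keeps the tin from turning (2 to 3 degrees of play each way) but not from being lifted. Origin: centre of its underside; x, y along its sides.
- tin: Square bare-metal tin, 64 x 64 mm, 78 mm high to its flat shoulder, 450 to 780 g, loose in the holder. On its centre a round neck with three thread ridges. A springy white seal in the mouth pushes up on the cap and stands 8 mm above the neck rim once the cap is off. Origin: centre of its underside; z up.
- cap: Round black screw cap on the tin, ribbed skirt, 56 mm diameter, 24 mm tall, 60 g. Origin: centre of its open lower edge, z up; screwed on, it is 82 to 83 mm above the tin's origin, with 4 mm between skirt and shoulder. Starts tight (0.2 to 0.5 N m). Turned counter-clockwise from above it rises about 2 mm and is free after 49 to 57 degrees relative to the tin.
- screwdriver: Bystander: screwdriver with black handle, 170 mm long, 26 mm thick, lying on the bench. Origin: at bench level, middle of its length.
- brush: Bystander: paint brush with wooden handle, 170 mm long, lying on the bench. Origin: at bench level, middle of its length.
- sanding_block: Bystander: cork sanding block 70 x 45 x 30 mm. Origin: centre of its underside.
- glue_bottle: Bystander: white bottle, 60 mm in diameter, 150 mm tall. Origin: centre of its underside.
- wrench: Bystander: wrench 180 mm long lying on the bench. Origin: at bench level, middle of its length.
- offcut: Bystander: wooden offcut 110 x 50 x 22 mm. Origin: centre of its underside.
- spare_tin: Bystander: round closed metal can, 70 mm in diameter, 90 mm tall, standing on the bench (not the tin to open). Origin: centre of its underside.
- tin_neck (a point): Centre of the rim of the tin's neck (40 mm diameter, 20 mm high), 98 mm above the tin's origin, inside the cap while that is on.
- cap_top (a point): Centre of the cap's top, 24 mm above the cap's origin, 114 mm above the bench at the start. Beyond 85 to 93 degrees of turn the cap meets the next ridge. Free, it lifts straight up with almost no force; before that, pulling lifts the tin too.
There are look-alikes about, which are no part of the job. What is shaped like the strainer but red or yellow is not meant.

How it is judged:
On the way, in this order (a step that is already met when the one before it is completed fails the run):
1. the strainer sits level on the cup with its lip inside the mouth, and is let go (horizontal distance between strainer and cup_rim below 0.008 m and z of strainer in the frame of cup_rim between -0.011 and -0.005 m and angle between strainer's own z axis and vertical below 0.06 rad and contact force between the fingers and strainer below 0.1 N and distance of cap from where it was at the start of the episode below 0.006 m), for 0.3 s.
2. the cap is off the thread, held in the fingers above the neck, with the tin still down in its holder (z of cap in the frame of tin above 0.1 m and contact force between the fingers and cap above 1 N and contact force between cap and tin below 0.1 N and z of tin in the frame of holder below 0.012 m), for 0.2 s.
At the end, for the whole second after the job is handed in: Cap gripped, still, level (0.2 rad), within 30 mm of the tin's axis, lower edge 10-102 mm above the neck, touching nothing else. Tin upright at the bottom of its holder (4 mm). Strainer untouched on the cup, within 8 mm of centre, lip inside, level (0.06 rad); cup upright, moved under 60 mm (contact force between the fingers and cap above 1 N and contact force between cap and tin below 0.1 N and contact force between cap and cup below 0.1 N and contact force between each of cap, the fingers and strainer below 0.1 N and z of cap in the frame of tin between 0.108 and 0.2 m and horizontal distance between cap and tin below 0.03 m and angle between cap's own z axis and vertical below 0.2 rad and linear speed of cap below 0.03 m/s and z of tin in the frame of holder below 0.012 m and horizontal distance between tin and holder below 0.008 m and angle between each of tin, strainer, cup's own z axis and vertical below 0.06 rad and linear speed of each of tin, strainer below 0.02 m/s and horizontal distance between strainer and cup_rim below 0.008 m and z of strainer in the frame of cup_rim between -0.011 and -0.005 m and height (world z) of cup below 0.01 m and distance of cup from where it was at the start of the episode below 0.06 m); the arm keeps its last pose, push and grip.
It fails at once if the tin is pulled up out of its holder (more than 12 mm) or tipped (z of tin in the frame of holder above 0.02 m or angle between tin's own z axis and vertical above 0.2 rad).
It fails at once if the cup is knocked over (angle between cup's own z axis and vertical above 0.4 rad).
It fails at once if a bystander is moved more than 30 mm (distance of any of screwdriver, brush, sanding_block, glue_bottle, wrench, offcut, spare_tin from where it was at the start of the episode above 0.03 m).
It also fails if it takes over 59 s, if anything falls off the work surface, if the arm or the gripper's body presses on something with over 40 N, if the wrist force passes 120 N, or if a joint passes its speed limit or range.

## Working session

There is one attempt and no reset: what is moved stays moved. The work goes in short steps, Python scripts to look and compute and a tool call to move; the robot and the scene stay as the last step left them, time stands still between calls to the robot, and variables do not carry over. Pictures are saved under pics/ and viewed, at most 10 in all, crops included, and the job is handed in when it is done.

Besides the shell and the picture viewer there is one more tool, called after "Request:" as name(argument=value, ...) on one line, values as JSON. move_arm: Moves the arm, as the interface text tells. Its arguments: {"type":"object","properties":{"series":{"type":"array"},"grip_force":{"type":"number"}},"required":["series"]}

```bash
mkdir -p pics; ls; cat > h.py <<'E'
import numpy as np, cv2
from scipy.spatial.transform import Rotation as R
from bench import get_state, optics, workorder, recognise, ctrl
def world(p):
    f=210/np.tan(np.radians(p["vertical_fov"])/2)
    v,u=np.mgrid[:420,:560]; d=p["depth"]
    c=np.stack([(u-p["cx"])/f*d,(v-p["cy"])/f*d,d],-1)
    M=cv2.Rodrigues(np.array(p["rvec"],float))[0]
    W=(c-np.array(p["tvec"]).ravel())@M
    W[d==0]=np.nan
    return W
def pix(p,X):
    f=210/np.tan(np.radians(p["vertical_fov"])/2)
    M=cv2.Rodrigues(np.array(p["rvec"],float))[0]
    c=M@np.array(X)+np.array(p["tvec"]).ravel()
    return np.round([f*c[0]/c[2]+p["cx"],f*c[1]/c[2]+p["cy"]]).astype(int)
def save(p,n,crop=None,s=1):
    im=p["img"][...,::-1]
    if crop: a,b,c,d=crop; im=im[b:d,a:c]
    cv2.imwrite("pics/"+n,cv2.resize(im,None,fx=s,fy=s,interpolation=cv2.INTER_CUBIC))
E
python3 - <<'E'
from h import *
s=get_state(); print({k:np.round(v,3) for k,v in s.items()}, ctrl.tip_reach)
ps={n:optics.grab_frame(n) for n in("scene","top")}
for n,p in ps.items():
    save(p,n+"0.png"); print(n,p["vertical_fov"])
    for t in ["strainer","cup","cup_rim","holder","tin","cap","spare_tin","glue_bottle","offcut","screwdriver","brush","sanding_block","wrench"]:
        for r in recognise(p,t)[:4]: print(n,t,round(r["score"],2),np.round(r["centre"],3),pix(p,r["centre"]))
E
```

```text
pics
{'time_s': np.float64(0.0), 'qpos': array([ 1.467,  0.041,  0.084, -0.   , -1.615, -0.334]), 'joint_velocities': array([ 0.002, -0.001, -0.001,  0.001,  0.   , -0.002]), 'effort': array([ 1.0000e-03, -3.6820e+01,  3.4742e+01,  6.9320e+00, -5.0000e-03,
       -0.0000e+00]), 'ee_pos': array([0.254, 0.543, 0.241]), 'tool_rot': array([ 0.976, -0.217, -0.   ,  0.001]), 'force': array([ 0.689,  0.4  , -0.033]), 'ft_torque': array([ 0.015,  0.002, -0.012]), 'gripper_force': np.float64(0.0), 'opening': np.float64(1.0)} 0.011
scene 48.00489490003526
scene strainer 0.96 [0.366 0.034 0.009] [333 183]
scene strainer 0.91 [0.51  0.026 0.012] [302 216]
scene strainer 0.67 [ 0.647 -0.013  0.013] [260 246]
scene cup 0.57 [ 0.543 -0.211  0.05 ] [223 176]
scene cup_rim 0.9 [ 0.542 -0.213  0.051] [223 175]
scene cup_rim 0.24 [0.608 0.236 0.074] [356 273]
scene holder 0.65 [0.614 0.239 0.038] [354 283]
scene holder 0.56 [ 0.748 -0.233  0.079] [164 218]
scene tin 0.72 [0.607 0.236 0.075] [356 273]
scene cap 0.68 [ 0.468 -0.408  0.007] [189 139]
scene cap 0.59 [0.591 0.232 0.112] [360 259]
scene spar
[... 698 characters left out ...]
4  0.01 ] [398 247]
top cup_rim 0.77 [ 0.546 -0.22   0.01 ] [338 222]
top cup_rim 0.49 [0.503 0.027 0.007] [260 237]
top holder 0.74 [0.562 0.216 0.04 ] [199 218]
top tin 0.72 [0.564 0.213 0.081] [198 216]
top cap 0.79 [0.578 0.227 0.115] [192 209]
top cap 0.32 [ 0.544 -0.222  0.005] [339 223]
top spare_tin 0.67 [ 0.726 -0.239  0.087] [346 161]
top glue_bottle 0.79 [0.776 0.079 0.104] [242 145]
top offcut 0.57 [0.474 0.417 0.022] [135 249]
top screwdriver 0.68 [0.46  0.115 0.022] [232 251]
top brush 0.93 [ 0.463 -0.111  0.018] [305 249]
top sanding_block 0.69 [ 0.755 -0.07   0.03 ] [290 158]
top sanding_block 0.42 [0.583 0.231 0.114] [190 208]
top wrench 0.85 [ 0.463 -0.401  0.007] [397 248]
```

View pics/scene0.png

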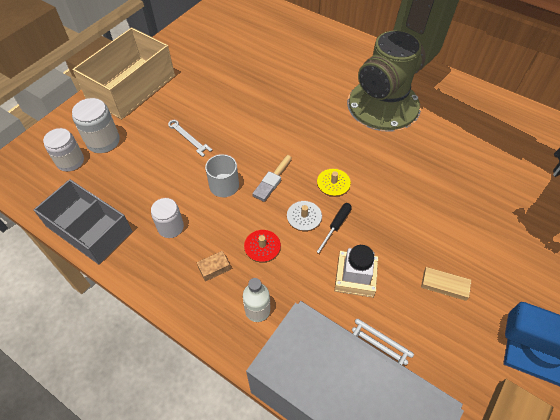

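View pics/top0.png

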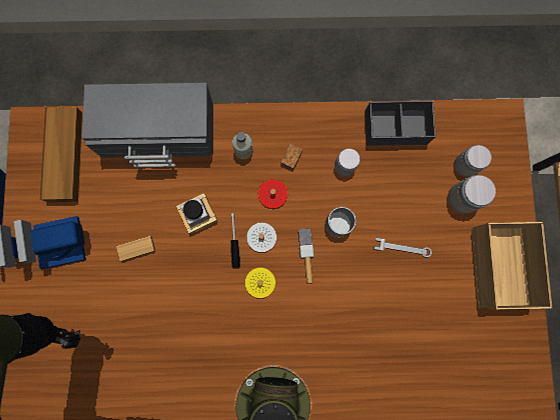

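The top view shows the steel disc with a wooden handle at (261,237). The look-alikes are red at (272,194) and yellow at (260,283). The open steel cup is at (340,222) with no handle. The black-capped square tin in its light wood holder is at (194,211), and the spare round can at (347,161) is not the one to open. I choose the steel strainer.

```bash
cat > m.py <<'E'
from h import *
def circ(P):  # robust circle fit xy
    P=P.copy()
    for _ in range(4):
        A=np.c_[2*P[:,:2],np.ones(len(P))]; b=(P[:,:2]**2).sum(1)
        s=np.linalg.lstsq(A,b,rcond=None)[0]; c=s[:2]; r=np.sqrt(s[2]+c@c)
        e=abs(np.hypot(*(P[:,:2]-c).T)-r); P=P[e<max(.002,2*np.median(e))]
    return c,r,len(P)
def sel(W,xy,rad,z0,z1):
    return (np.hypot(W[...,0]-xy[0],W[...,1]-xy[1])<rad)&(W[...,2]>z0)&(W[...,2]<z1)
def mid(P): 
    c,r=cv2.minEnclosingCircle((P[:,:2]*1000).astype(np.float32)); return np.round(np.array(c)/1000,4),round(r/1000,4)
E
python3 - <<'E'
from m import *
for n in("scene","top"):
    p=optics.grab_frame(n); W=world(p)
    for nm,xy,rad,a,b in [("disc",(.508,.027),.07,.006,.02),("handle",(.508,.027),.03,.03,.06),("handletop",(.508,.027),.03,.043,.06),("rim",(.545,-.215),.07,.079,.095),("captop",(.585,.23),.06,.108,.122),("shoulder",(.585,.23),.08,.08,.092),("holder",(.585,.23),.09,.03,.044)]:
        P=W[sel(W,xy,rad,a,b)]
        if len(P)<4: print(n,nm,len(P));continue
        print(n,nm,len(P),"mean",np.round(P.mean(0),4),"med z",np.round(np.median(P[:,2]),4),"enc",mid(P),end=" ")
        if nm=="rim": print("circ",circ(P),end="")
        if nm in("shoulder","holder"):
            print(cv2.minAreaRect((P[:,:2]*1000).astype(np.float32)),end="")
        print()
    if n=="top": save(p,"crop1.png",(160,150,380,300),3.5)
E
```

```text
scene disc 759 mean [0.5071 0.0286 0.0123] med z 0.0124 enc (array([0.5074, 0.0286]), 0.0654) 
scene handle 54 mean [0.5066 0.0288 0.044 ] med z 0.0465 enc (array([0.5043, 0.0282]), 0.0103) 
scene handletop 36 mean [0.5053 0.0277 0.0479] med z 0.0474 enc (array([0.5049, 0.0273]), 0.01) 
scene rim 200 mean [ 0.5429 -0.2158  0.0842] med z 0.0845 enc (array([ 0.5426, -0.216 ]), 0.0436) circ (array([ 0.54297051, -0.2151638 ]), np.float64(0.04001099167647949), 153)
scene captop 455 mean [0.5831 0.2296 0.1155] med z 0.1157 enc (array([0.5815, 0.2298]), 0.0292) 
scene shoulder 233 mean [0.5982 0.232  0.0859] med z 0.086 enc (array([0.5809, 0.2296]), 0.0437) ((582.2080688476562, 229.3448028564453), (64.42288208007812, 64.1673583984375), 24.229999542236328)
scene holder 640 mean [0.5977 0.2334 0.0384] med z 0.0385 enc (array([0.58  , 0.2295]), 0.0661) ((581.5631103515625, 229.27992248535156), (97.32036590576172, 96.2374267578125), 26.285676956176758)
top disc 702 mean [0.5051 0.0264 0.0119] med z 0.0119 enc (array([0.5094, 0.0271]), 0.0694) 
top handle 29 mean [0.5035 0.0263 0.0472] med z 0.0461 enc (array([0.5041, 0.0262]), 0.0087) 
top handletop 26 mean [0.5037 0.0262 0.0482] med z 0.0473 enc (array([0.5043, 0.026 ]), 0.0085) 
top rim 116 mean [ 0.5426 -0.2162  0.0858] med z 0.0863 enc (array([ 0.5418, -0.2174]), 0.0424) circ (array([ 0.54180936, -0.21654546]), np.float64(0.04000105353337586), 108)
top captop 274 mean [0.5797 0.227  0.1152] med z 0.1154 enc (array([0.5801, 0.2272]), 0.0282) 
top shoulder 141 mean [0.5738 0.221  0.0863] med z 0.0863 enc (array([0.5817, 0.2278]), 0.0422) ((580.6126098632812, 227.797119140625), (65.6185302734375, 63.430419921875), 24.566539764404297)
top holder 386 mean [0.5728 0.2217 0.0381] med z 0.0384 enc (array([0.5794, 0.2271]), 0.0649) ((580.3035278320312, 227.61819458007812), (96.40511322021484, 95.16178894042969), 24.342504501342773)
```

View pics/crop1.png

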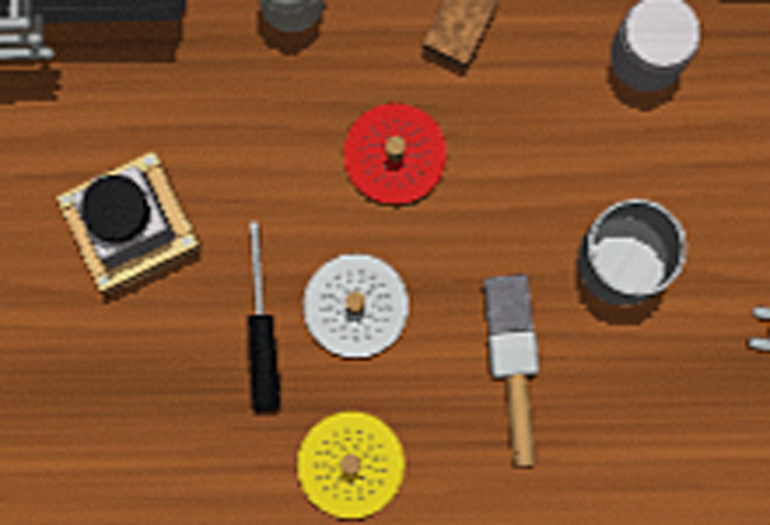

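Request:
move_arm(series=[0,0,0,0.15,0.12,0,1,0,0,0,0.15,0.12,0,1,0,0,0,0.15,0.12,0,1,0,0,0,0.15,0.12,0,1], grip_force=40)

```text
time_s: 1.9
ee_pos: [0.34, 0.3691, 0.2427]
tool_rot: [0.976, -0.217, 0.0, -0.0]
force: [1.0, -0.3, 1.2]
opening: 1.006
gripper_force: 0.0
```

Request:
move_arm(series=[0,0,0,0.15,0.12,0,1,0,0,0,0.15,0.12,0,1,0,0,0,0.15,0.12,0,1,0,0,0,0.15,0.12,0,1])

```text
time_s: 2.3
ee_pos: [0.4249, 0.1966, 0.2429]
tool_rot: [0.976, -0.217, 0.0, -0.0]
force: [1.4, 0.5, 0.2]
opening: 1.0
gripper_force: 0.0
```

Request:
move_arm(series=[0,0,0,0.145,0.121,0.1,1,0,0,0,0.145,0.121,0.1,1,0,0,0,0.145,0.121,0.1,1,0,0,0,0.145,0.121,0.1,1,0,0,0,0.145,0.121,0.1,1])

```text
time_s: 2.8
ee_pos: [0.5038, 0.0243, 0.1392]
tool_rot: [0.976, -0.219, -0.002, 0.001]
force: [0.5, -0.0, 0.2]
opening: 0.997
gripper_force: 0.0
```

```bash
python3 - <<'E'
from m import *
p=optics.grab_frame("top"); q=optics.grab_frame("scene"); s=get_state()
print(np.round(s["ee_pos"],4),np.round(s["qpos"],3),np.round(R.from_quat(s["tool_rot"]).as_matrix(),3).tolist(),s["opening"])
W=world(q);P=W[sel(W,(.505,.027),.03,.043,.06)];print(len(P),P.mean(0) if len(P) else 0)
c=pix(q,[.505,.027,.06]); 
save(q,"s2.png",(c[0]-75,c[1]-75,c[0]+75,c[1]+75),4)
E
```

```text
[0.504  0.026  0.1408] [ 0.451 -0.205 -0.33  -0.    -1.449  0.678] [[0.904, -0.427, -0.003], [-0.427, -0.904, -0.001], [-0.002, 0.002, -1.0]] 0.9991988979491762
36 [0.50499478 0.02813427 0.04772724]
```

View pics/s2.png

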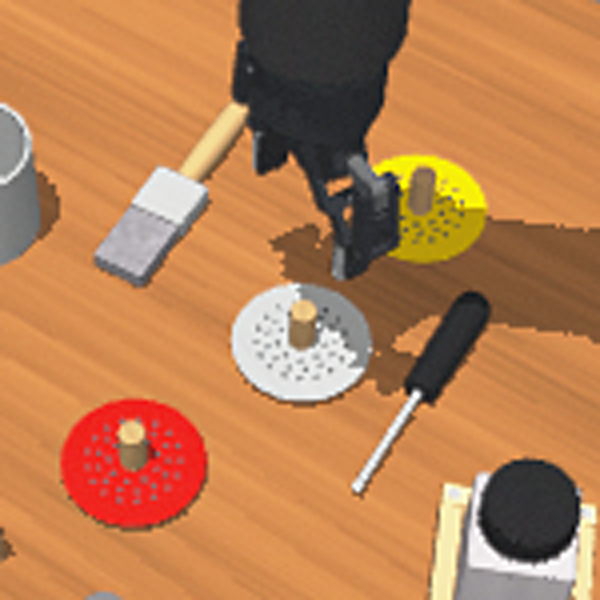

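The crop shows the open gripper above the steel strainer, whose handle top is at (303,310). The red disc (133,465) and the yellow one (423,205) are clear of it. I descend and grip.

Request:
move_arm(series=[0,0,0,0,-0.001,0.05,1,0,0,0,0,-0.001,0.09,1,0,0,0,0,-0.001,0.113,1,0,0,0,0,-0.001,0.113,1,0,0,0,0,-0.001,0.113,0.5])

```text
time_s: 3.4
ee_pos: [0.5056, 0.0296, 0.0311]
tool_rot: [0.976, -0.216, 0.001, -0.0]
force: [1.3, 0.8, 0.1]
opening: 0.859
gripper_force: 0.0
```

Request:
move_arm(series=[0,0,0,0,0,0,0,0,0,0,0,0,0,0,0,0,0,0,0,0,0,0,0,0,0,0,0,0,0,0,0,0,0,0,0])

```text
time_s: 3.9
ee_pos: [0.5053, 0.0289, 0.0303]
tool_rot: [0.976, -0.217, 0.001, -0.0]
force: [-1.0, 1.4, 4.5]
opening: 0.196
gripper_force: 39.0
```

Request:
move_arm(series=[0,0,0,0,0,0,0,0,0,0,0,0,0,0])

```text
time_s: 4.1
ee_pos: [0.5053, 0.0288, 0.0304]
tool_rot: [0.976, -0.217, 0.001, -0.0]
force: [-1.5, 1.2, 5.6]
opening: 0.194
gripper_force: 39.0
```

Request:
move_arm(series=[0,0,0,0,0,-0.02,0,0,0,0,0,0,-0.06,0,0,0,0,0,0,-0.1,0,0,0,0,0,0,-0.14,0,0,0,0,0,0,-0.14,0])

```text
time_s: 4.6
ee_pos: [0.5072, 0.0288, 0.1756]
tool_rot: [0.976, -0.217, 0.004, -0.002]
force: [1.1, -0.0, -0.5]
opening: 0.197
gripper_force: 39.1
```

```bash
python3 - <<'E'
from m import *
for n in("scene","top"):
    p=optics.grab_frame(n); s=get_state(); W=world(p); e=s["ee_pos"]
    P=W[sel(W,e[:2],.055,e[2]-.03,e[2]-.008)]
    print(n,np.round(e,4),s["opening"],len(P), P.mean(0),mid(P))
    if n=="scene":
        A=np.c_[P[:,:2],np.ones(len(P))]; print("tilt",np.linalg.lstsq(A,P[:,2],rcond=None)[0])
        c=pix(p,e); save(p,"s3.png",(c[0]-60,c[1]-50,c[0]+60,c[1]+50),5)
    Q=W[sel(W,(.542,-.216),.06,.08,.095)]; print("rim",circ(Q))
print(np.round(R.from_quat(s["tool_rot"]).as_matrix(),3).tolist(),np.round(s["qpos"],3),s["force"])
E
```

```text
scene [0.5059 0.029  0.1721] 0.19549027692266288 670 [0.51817951 0.03245069 0.15771459] (array([0.5084, 0.0291]), 0.0474)
tilt [0.01268792 0.00110793 0.15110401]
rim (array([ 0.54297748, -0.21517372]), np.float64(0.039958582419895854), 147)
top [0.5048 0.029  0.1695] 0.19420837744912978 156 [0.47240874 0.02588    0.15338428] (array([0.4941, 0.023 ]), 0.0434)
rim (array([ 0.54145874, -0.21671225]), np.float64(0.04001808645501103), 98)
[[0.906, -0.424, 0.001], [-0.424, -0.906, 0.001], [0.0, -0.001, -1.0]] [ 4.560e-01 -2.120e-01 -2.840e-01 -1.000e-03 -1.498e+00  6.770e-01] [-0.08616743  1.01093785 -2.76904117]
```

View pics/s3.png

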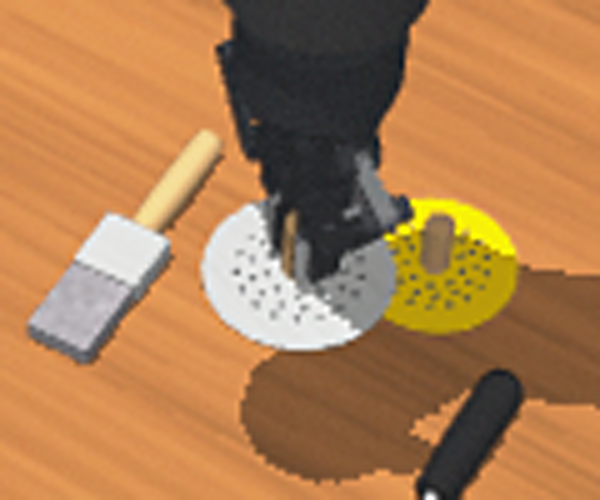

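The strainer hangs level in the gripper, with its disc at (300,275) in the crop and the handle between the pads. Next I carry it over the cup.

Request:
move_arm(series=[0,0,0,0.0275,0.0413,0,0,0,0,0,0.055,0.0826,0,0,0,0,0,0.0825,0.1239,0,0,0,0,0,0.11,0.165,0,0,0,0,0,0.1374,0.2063,0.01,0])

```text
time_s: 5.2
ee_pos: [0.5414, -0.2179, 0.1585]
tool_rot: [0.976, -0.217, -0.0, 0.0]
force: [1.5, 1.3, -1.0]
opening: 0.192
gripper_force: 39.2
```

Request:
move_arm(series=[0,0,0,0,0,0.015,0,0,0,0,0,0,0.015,0,0,0,0,0,0,0.015,0,0,0,0,0,0,0.015,0])

```text
time_s: 5.6
ee_pos: [0.5419, -0.2148, 0.1449]
tool_rot: [0.976, -0.216, 0.0, 0.0]
force: [-0.6, 1.3, -1.5]
opening: 0.198
gripper_force: 39.4
```

```bash
python3 - <<'E'
from m import *
for n in("scene","top"):
    s=get_state(); p=optics.grab_frame(n); W=world(p); e=s["ee_pos"]
    P=W[sel(W,e[:2],.055,e[2]-.028,e[2]-.012)]
    print(n,np.round(e,4),s["opening"],len(P),np.median(P[:,2]),mid(P),circ(P[np.hypot(*(P[:,:2]-mid(P)[0]).T)>.04]))
    A=np.c_[P[:,:2],np.ones(len(P))]; print("tilt",np.linalg.lstsq(A,P[:,2],rcond=None)[0])
    Q=W[sel(W,(.542,-.216),.06,.08,.095)]; print("rim",len(Q),circ(Q))
print(np.round(s["qpos"],3),s["force"])
E
```

```text
scene [ 0.5419 -0.2148  0.1449] 0.19798848971316613 600 0.12684594204371719 (array([ 0.5419, -0.2139]), 0.0479) (array([ 0.54240476, -0.21341194]), np.float64(0.04372833255936538), 137)
tilt [0.00684136 0.00290905 0.12368516]
rim 97 (array([ 0.54320995, -0.21501479]), np.float64(0.040111803629488865), 79)
top [ 0.5421 -0.2148  0.1453] 0.1946684415982017 315 0.12756180787106552 (array([ 0.534 , -0.2129]), 0.046) (array([ 0.53838899, -0.21431296]), np.float64(0.04362767545896158), 25)
tilt [ 0.01198954 -0.00548505  0.11999635]
rim 7 (array([ 0.54315549, -0.21919889]), np.float64(0.04395333341932556), 7)
[-0.033  0.005 -0.127  0.    -1.437  1.168] [-0.38264971 -0.87334747 -0.72817246]
```

Request:
move_arm(series=[0,0,0,0.0015,0.001,0,0,0,0,0,0.0015,0.001,0.01,0,0,0,0,0.0015,0.001,0.02,0,0,0,0,0.0015,0.001,0.028,0,0,0,0,0.0015,0.001,0.033,0])

```text
time_s: 6.2
ee_pos: [0.5419, -0.2173, 0.1097]
tool_rot: [0.976, -0.217, -0.001, 0.0]
force: [-0.2, 0.7, -1.9]
opening: 0.194
gripper_force: 39.4
```

Request:
move_arm(series=[0,0,0,0,0,0.002,0,0,0,0,0,0,0.003,0,0,0,0,0,0,0.004,0,0,0,0,0,0,0.004,0])

```text
time_s: 6.6
ee_pos: [0.5427, -0.2174, 0.1077]
tool_rot: [0.976, -0.217, 0.0, 0.0]
force: [0.1, -0.8, -1.7]
opening: 0.198
gripper_force: 39.4
```

Request:
move_arm(series=[0,0,0,0,0,0.001,0,0,0,0,0,0,0.0015,0,0,0,0,0,0,0.0015,0])

```text
time_s: 6.9
ee_pos: [0.5429, -0.2176, 0.1074]
tool_rot: [0.976, -0.217, 0.001, 0.0]
force: [-2.2, 1.2, 5.0]
opening: 0.193
gripper_force: 40.0
```

```bash
python3 - <<'E'
from m import *
p=optics.grab_frame("scene"); W=world(p); s=get_state(); e=s["ee_pos"]
P=W[sel(W,e[:2],.055,.082,.097)]
print(e,s["force"],len(P),np.median(P[:,2]),mid(P)); A=np.c_[P[:,:2],np.ones(len(P))]; print("tilt",np.linalg.lstsq(A,P[:,2],rcond=None)[0])
c=pix(p,[.543,-.216,.09]); save(p,"s4.png",(c[0]-50,c[1]-40,c[0]+50,c[1]+40),6)
E
```

```text
[ 0.54292043 -0.21759732  0.10736428] [-2.69489117  1.64113801  6.19257176] 575 0.08937350149840649 (array([ 0.5441, -0.2171]), 0.0487)
tilt [-0.00082217 -0.00199371  0.08940686]
```

View pics/s4.png

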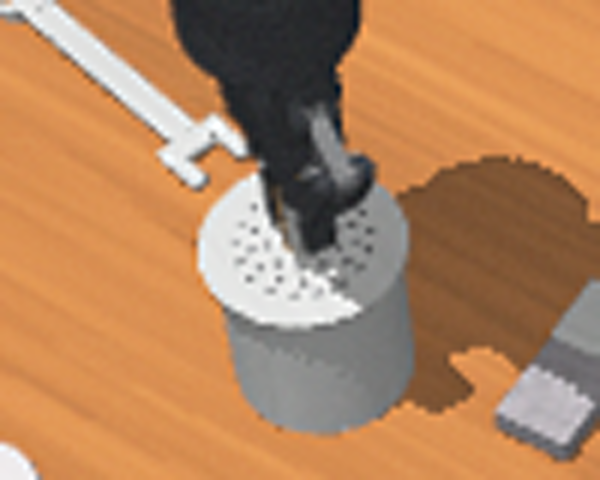

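The crop shows the disc level on the cup rim at (305,245), with the lip out of sight inside the mouth. The 6 N contact force and the 0.088 m disc height both fit a seated strainer, so I let go and rise.

Request:
move_arm(series=[0,0,0,0,0,0,0.6,0,0,0,0,0,0,0.8,0,0,0,0,0,0,1,0,0,0,0,0,0,1,0,0,0,0,0,0,1])

```text
time_s: 7.45
ee_pos: [0.5426, -0.2174, 0.1058]
tool_rot: [0.976, -0.217, -0.0, 0.0]
force: [-0.2, -0.2, 0.3]
opening: 0.997
gripper_force: 0.0
```

Request:
move_arm(series=[0,0,0,0,0,-0.02,1,0,0,0,0,0,-0.05,1,0,0,0,0,0,-0.08,1,0,0,0,0,0,-0.1,1,0,0,0,0,0,-0.1,1])

```text
time_s: 7.95
ee_pos: [0.5438, -0.2179, 0.21]
tool_rot: [0.976, -0.217, 0.003, 0.0]
force: [0.4, 0.5, -0.1]
opening: 1.001
gripper_force: 0.0
```

```bash
python3 - <<'E'
from m import *
p=optics.grab_frame("scene"); W=world(p); s=get_state(); e=s["ee_pos"]
P=W[sel(W,(.543,-.216),.055,.08,.097)]
print(e,s["force"],s["opening"],np.round(s["qpos"],3),len(P),np.median(P[:,2]),mid(P)); A=np.c_[P[:,:2],np.ones(len(P))]; print("tilt",np.linalg.lstsq(A,P[:,2],rcond=None)[0])
H=W[sel(W,(.543,-.216),.03,.118,.13)]; print("handle",len(H),H.mean(0))
P=W[sel(W,(.543,-.216),.06,.015,.075)]; print("cup side",circ(P))
print(np.round(R.from_quat(s["tool_rot"]).as_matrix(),3).tolist())
E
```

```text
[ 0.54325652 -0.21750083  0.20765193] [-0.29783094 -0.69499784 -0.58089434] 1.0005369665870762 [-0.038 -0.003 -0.022  0.    -1.549  1.171] 702 0.08949879307808883 (array([ 0.5426, -0.2169]), 0.0485)
tilt [0.00442353 0.00048911 0.08710564]
handle 39 [ 0.54417398 -0.21557961  0.12422004]
cup side (array([ 0.54179817, -0.21646049]), np.float64(0.041544115263884206), 361)
[[0.906, -0.424, 0.003], [-0.424, -0.906, -0.0], [0.003, -0.001, -1.0]]
```

Request:
move_arm(series=[0,0,0,-0.0155,-0.0421,0,1,0,0,0,-0.031,-0.0843,0,1,0,0,0,-0.0465,-0.1264,0,1,0,0,0,-0.062,-0.1686,0,1,0,0,0,-0.0775,-0.2107,0,1])

```text
time_s: 8.5
ee_pos: [0.5611, 0.0081, 0.2046]
tool_rot: [0.976, -0.217, -0.001, 0.0]
force: [0.6, -0.9, -0.6]
opening: 0.999
gripper_force: 0.0
```

Request:
move_arm(series=[0,0,0,-0.0155,-0.0421,0,1,0,0,0,-0.031,-0.0843,0,1,0,0,0,-0.0465,-0.1264,0,1,0,0,0,-0.062,-0.1686,0,1,0,0,0,-0.0775,-0.2107,0,1])

```text
time_s: 9.0
ee_pos: [0.5803, 0.2318, 0.2045]
tool_rot: [0.976, -0.217, -0.001, 0.001]
force: [1.0, -0.4, 0.5]
opening: 1.0
gripper_force: 0.0
```

Request:
move_arm(series=[0,0,0,0,0,0.02,1,0,0,0,0,0,0.04,1,0,0,0,0,0,0.05,1,0,0,0,0,0,0.05,1,0,0,0,0,0,0.05,1])

```text
time_s: 9.5
ee_pos: [0.5811, 0.2296, 0.1564]
tool_rot: [0.976, -0.217, 0.0, 0.0]
force: [0.4, -0.2, 0.5]
opening: 1.002
gripper_force: 0.0
```

```bash
python3 - <<'E'
from m import *
s=get_state(); e=s["ee_pos"]
print(e,s["force"],s["ft_torque"],np.round(s["qpos"],3));print(np.round(R.from_quat(s["tool_rot"]).as_matrix(),3).tolist())
for n in("scene","top"):
    p=optics.grab_frame(n); W=world(p)
    P=W[sel(W,(.581,.229),.06,.108,.122)]
    print(n,len(P),np.round(P.mean(0),4),mid(P))
    if n=="scene": c=pix(p,[.581,.229,.12]); save(p,"s5.png",(c[0]-60,c[1]-50,c[0]+60,c[1]+50),5)
E
```

```text
[0.5811221  0.22957051 0.1563951 ] [ 0.38592501 -0.17440762  0.48412101] [-0.00042666 -0.02125386  0.0449634 ] [ 6.970e-01  1.120e-01  5.000e-03  1.000e-03 -1.463e+00  4.360e-01]
[[0.906, -0.424, 0.001], [-0.424, -0.906, -0.0], [0.001, 0.0, -1.0]]
scene 452 [0.583  0.2295 0.1155] (array([0.5811, 0.2295]), 0.0292)
top 76 [0.5629 0.23   0.1157] (array([0.5722, 0.2297]), 0.0238)
```

View pics/s5.png

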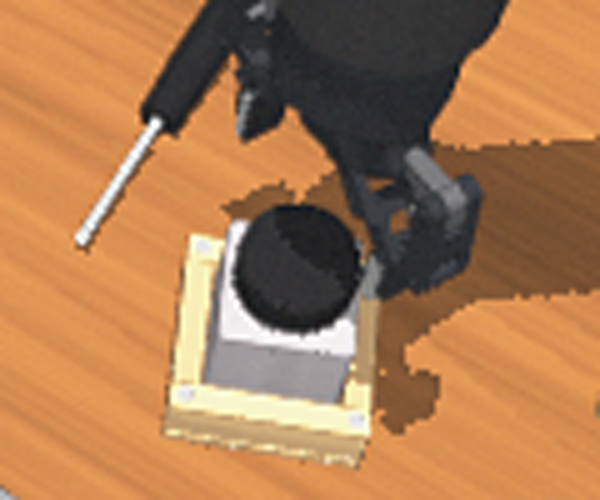

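The crop shows the open fingers either side of the black cap, centred at (298,268), with the tin square in its holder. I lower around the cap and grip.

Request:
move_arm(series=[0,0,0,0,0,0.02,1,0,0,0,0,0,0.04,1,0,0,0,0,0,0.056,1,0,0,0,0,0,0.056,1,0,0,0,0,0,0.056,1], grip_force=80)

```text
time_s: 10.1
ee_pos: [0.5812, 0.2299, 0.1007]
tool_rot: [0.976, -0.217, 0.0, 0.0]
force: [1.0, -0.8, 0.5]
opening: 0.997
gripper_force: 0.0
```

Request:
move_arm(series=[0,0,0,0,0,0,0,0,0,0,0,0,0,0,0,0,0,0,0,0,0,0,0,0,0,0,0,0])

```text
time_s: 10.5
ee_pos: [0.5814, 0.2297, 0.1018]
tool_rot: [0.976, -0.217, 0.001, -0.0]
force: [-2.6, -2.1, 5.2]
opening: 0.628
gripper_force: 83.4
```

```bash
python3 - <<'E'
from m import *
s=get_state(); print({k:np.round(v,3) for k,v in s.items()})
E
```

```text
{'time_s': np.float64(10.5), 'qpos': array([ 6.970e-01,  1.330e-01, -7.300e-02,  1.000e-03, -1.363e+00,
        4.360e-01]), 'joint_velocities': array([-0.   ,  0.002, -0.001,  0.   ,  0.001, -0.001]), 'effort': array([ 9.7200e-01, -3.7370e+01,  3.2184e+01,  5.6640e+00,  9.3700e-01,
        5.0000e-03]), 'ee_pos': array([0.581, 0.23 , 0.102]), 'tool_rot': array([ 0.976, -0.217,  0.001, -0.   ]), 'force': array([-2.645, -2.069,  5.24 ]), 'ft_torque': array([-0.737,  0.612, -0.036]), 'gripper_force': np.float64(83.383), 'opening': np.float64(0.628)}
```

Request:
move_arm(series=[0,0,-0.08,0,0,0,0,0,0,-0.16,0,0,-0.0002,0,0,0,-0.24,0,0,-0.0004,0,0,0,-0.32,0,0,-0.0007,0,0,0,-0.4,0,0,-0.001,0])

```text
time_s: 11.0
ee_pos: [0.5814, 0.2298, 0.1025]
tool_rot: [1.0, -0.017, 0.001, -0.0]
force: [-1.5, -2.3, 4.7]
opening: 0.629
gripper_force: 83.3
```

```bash
cat > st.py <<'E'
from m import *
s=get_state(); print({k:np.round(s[k],3) for k in("qpos","ee_pos","force","ft_torque","opening","gripper_force")},"yaw",np.degrees(np.arctan2(*R.from_quat(s["tool_rot"]).as_matrix()[[1,0],0])))
p=optics.grab_frame("scene"); W=world(p)
P=W[sel(W,s["ee_pos"],.05,s["ee_pos"][2]+.005,s["ee_pos"][2]+.03)]; print("cap",len(P),P.mean(0),np.median(P[:,2]),mid(P))
for nm,rad,a,b in[("shoulder",.055,.08,.095),("holder",.09,.03,.044)]:
    P=W[sel(W,(.581,.229),rad,a,b)]; print(nm,len(P),np.median(P[:,2]),cv2.minAreaRect((P[:,:2]*1000).astype(np.float32)))
E
python3 st.py
```

```text
{'qpos': array([ 6.970e-01,  1.330e-01, -7.200e-02,  1.000e-03, -1.364e+00,
        8.390e-01]), 'ee_pos': array([0.581, 0.23 , 0.102]), 'force': array([-1.491, -2.326,  4.732]), 'ft_torque': array([-0.606,  0.36 , -0.157]), 'opening': np.float64(0.629), 'gripper_force': np.float64(83.339)} yaw -1.9939043640915428
cap 455 [0.58743396 0.22950342 0.11677871] 0.11642636378032664 (array([0.5838, 0.2308]), 0.0403)
shoulder 208 0.0861363267070618 ((591.4711303710938, 233.66455078125), (44.600860595703125, 65.19241333007812), 23.652761459350586)
holder 577 0.03869796283093426 ((582.1998291015625, 229.48153686523438), (95.88910675048828, 95.203369140625), 24.484895706176758)
```

Request:
move_arm(series=[0,0,-0.08,0,0,-0.0002,0,0,0,-0.16,0,0,-0.0005,0,0,0,-0.24,0,0,-0.0007,0,0,0,-0.32,0,0,-0.0009,0,0,0,-0.4,0,0,-0.0011,0])

```text
time_s: 11.55
ee_pos: [0.5814, 0.2294, 0.1033]
tool_rot: [0.984, 0.181, 0.001, 0.0]
force: [-2.2, -3.7, 3.6]
opening: 0.627
gripper_force: 83.3
```

```bash
python3 st.py
```

```text
{'qpos': array([ 6.960e-01,  1.320e-01, -7.100e-02,  1.000e-03, -1.366e+00,
        1.238e+00]), 'ee_pos': array([0.581, 0.229, 0.103]), 'force': array([-2.196, -3.711,  3.572]), 'ft_torque': array([-1.001,  0.312, -0.087]), 'opening': np.float64(0.627), 'gripper_force': np.float64(83.334)} yaw 20.825632514179222
cap 474 [0.58609261 0.23269064 0.11717821] 0.1171724948972118 (array([0.5862, 0.232 ]), 0.0404)
shoulder 214 0.08638204500456607 ((592.7382202148438, 234.48793029785156), (41.527652740478516, 64.40821838378906), 24.486953735351562)
holder 587 0.0388458939445346 ((581.6771850585938, 229.40016174316406), (96.85075378417969, 95.06934356689453), 24.78002166748047)
```

Request:
move_arm(series=[0,0,-0.08,0,0,-0.0002,0,0,0,-0.16,0,0,-0.0004,0,0,0,-0.24,0,0,-0.0005,0,0,0,-0.32,0,0,-0.0006,0,0,0,-0.4,0,0,-0.0006,0])

```text
time_s: 12.1
ee_pos: [0.5814, 0.2293, 0.1038]
tool_rot: [0.928, 0.372, 0.001, 0.001]
force: [-1.3, -3.6, 5.9]
opening: 0.631
gripper_force: 83.4
```

```bash
python3 st.py
```

```text
{'qpos': array([ 0.696,  0.132, -0.07 ,  0.002, -1.367,  1.636]), 'ee_pos': array([0.581, 0.229, 0.104]), 'force': array([-1.32 , -3.555,  5.854]), 'ft_torque': array([-1.289,  0.179, -0.016]), 'opening': np.float64(0.631), 'gripper_force': np.float64(83.387)} yaw 43.67008810862172
cap 434 [0.58580097 0.23596872 0.11825622] 0.11780396977726726 (array([0.5833, 0.2317]), 0.0406)
shoulder 203 0.08641249022785469 ((599.0912475585938, 238.3761749267578), (32.132667541503906, 65.2327880859375), 32.56215286254883)
holder 580 0.038632842722742367 ((585.662109375, 231.1894073486328), (87.8384780883789, 95.37928009033203), 25.294517517089844)
```

Request:
move_arm(series=[0,0,0,0,0,-0.001,0,0,0,0,0,0,-0.002,0,0,0,0,0,0,-0.003,0,0,0,0,0,0,-0.004,0,0,0,0,0,0,-0.004,0])

```text
time_s: 12.65
ee_pos: [0.5805, 0.2301, 0.106]
tool_rot: [0.928, 0.372, -0.0, -0.0]
force: [0.6, -1.2, -1.5]
opening: 0.632
gripper_force: 84.0
```

```bash
python3 st.py
```

```text
{'qpos': array([ 6.970e-01,  1.320e-01, -6.600e-02, -1.000e-03, -1.374e+00,
        1.636e+00]), 'ee_pos': array([0.581, 0.23 , 0.106]), 'force': array([ 0.635, -1.244, -1.458]), 'ft_torque': array([-0.41 , -0.254,  0.016]), 'opening': np.float64(0.632), 'gripper_force': np.float64(84.008)} yaw 43.64676688761507
cap 424 [0.58472281 0.23703515 0.12018778] 0.1197571993750097 (array([0.5847, 0.2353]), 0.0411)
shoulder 210 0.08698950260306915 ((598.5573120117188, 238.4644775390625), (28.782548904418945, 62.56306457519531), 29.708297729492188)
holder 577 0.03873832837840572 ((585.356201171875, 230.8887939453125), (89.35574340820312, 95.1573257446289), 24.515317916870117)
```

Request:
move_arm(series=[0,0,0,0,0,-0.001,0,0,0,0,0,0,-0.002,0,0,0,0,0,0,-0.003,0,0,0,0,0,0,-0.004,0,0,0,0,0,0,-0.004,0])

```text
time_s: 13.2
ee_pos: [0.5809, 0.23, 0.1109]
tool_rot: [0.928, 0.372, 0.0, 0.0]
force: [0.4, -1.1, -0.9]
opening: 0.631
gripper_force: 84.0
```

```bash
python3 st.py
```

```text
{'qpos': array([ 0.697,  0.129, -0.06 ,  0.   , -1.381,  1.636]), 'ee_pos': array([0.581, 0.23 , 0.111]), 'force': array([ 0.354, -1.054, -0.885]), 'ft_torque': array([-0.596, -0.18 , -0.048]), 'opening': np.float64(0.631), 'gripper_force': np.float64(83.994)} yaw 43.6712510730288
cap 431 [0.58469753 0.23718097 0.12533905] 0.12510632898708265 (array([0.5851, 0.2342]), 0.0407)
shoulder 242 0.08672176227002307 ((597.0818481445312, 237.61013793945312), (31.349817276000977, 62.98230743408203), 27.800886154174805)
holder 588 0.038619460372719336 ((584.333251953125, 230.81275939941406), (90.28933715820312, 95.49349212646484), 24.83684730529785)
```

The cap has come up about 8 mm, and the tin's shoulder is still at its starting height with no load felt. I lift the cap straight clear.

Request:
move_arm(series=[0,0,0,0,0,-0.01,0,0,0,0,0,0,-0.02,0,0,0,0,0,0,-0.03,0,0,0,0,0,0,-0.042,0,0,0,0,0,0,-0.055,0])

```text
time_s: 13.75
ee_pos: [0.5809, 0.2301, 0.167]
tool_rot: [0.928, 0.372, 0.0, -0.0]
force: [-0.2, 0.6, -1.7]
opening: 0.63
gripper_force: 84.1
```

Request:
move_arm(series=[0,0,0,0,0,0,0,0,0,0,0,0,0,0,0,0,0,0,0,0,0,0,0,0,0,0,0,0,0,0,0,0,0,0,0])

```text
time_s: 14.25
ee_pos: [0.5807, 0.2299, 0.165]
tool_rot: [0.928, 0.372, -0.001, 0.0]
force: [0.1, 0.1, -0.4]
opening: 0.632
gripper_force: 84.1
```

```bash
python3 st.py; python3 - <<'E'
from m import *
p=optics.grab_frame("scene"); W=world(p)
P=W[sel(W,(.543,-.216),.055,.08,.097)]; A=np.c_[P[:,:2],np.ones(len(P))]
print("disc",np.median(P[:,2]),mid(P),np.linalg.lstsq(A,P[:,2],rcond=None)[0])
print("cup side",circ(W[sel(W,(.543,-.216),.06,.015,.075)]))
c=pix(p,[.581,.229,.12]); save(p,"s6.png",(c[0]-180,c[1]-150,c[0]+60,c[1]+50),3.2)
E
```

```text
{'qpos': array([ 0.697,  0.11 ,  0.019,  0.   , -1.48 ,  1.636]), 'ee_pos': array([0.581, 0.23 , 0.165]), 'force': array([ 0.145,  0.068, -0.37 ]), 'ft_torque': array([ 0.03 ,  0.039, -0.02 ]), 'opening': np.float64(0.632), 'gripper_force': np.float64(84.111)} yaw 43.67165443400448
cap 482 [0.58481057 0.23640336 0.17924787] 0.17903658637271366 (array([0.5834, 0.2339]), 0.0414)
shoulder 362 0.08673702353938098 ((583.5479736328125, 230.07260131835938), (61.77039337158203, 64.32633209228516), 25.923213958740234)
holder 630 0.03880540295788159 ((581.6272583007812, 229.31808471679688), (96.57975769042969, 95.12464141845703), 24.799304962158203)
disc 0.08922544783302067 (array([ 0.542 , -0.2175]), 0.0486) [ 0.00158223 -0.00167009  0.0879906 ]
cup side (array([ 0.54224766, -0.21587649]), np.float64(0.041096519815944955), 364)
```

View pics/s6.png

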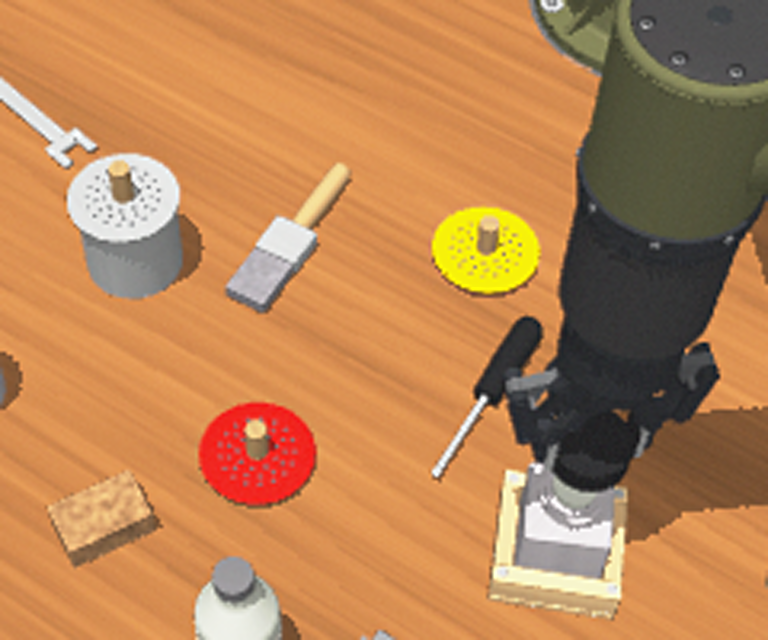

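The picture shows the cap gripped at (597,450) above the bare neck at (578,495). The tin is down in its holder, and the strainer sits level on the upright cup at (123,200). I hand the job in.

```bash
python3 -c "
from bench import workorder; print(workorder.close_job())"
```

```text
the job is handed in; nothing more can be done
None
```

I handed the job in, though `close_job` returned no verdict: the strainer sits level on the cup and is let go, and the cap is unscrewed and held level about 5 cm above the tin's neck, with the tin still down in its holder.

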